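Clamp and cap a sample bottle with a bench treadle

TASK

Cap the sample bottle: turn both red clamp knobs of the capping stand clockwise to their end stops (either one first), then press the treadle's yellow pad with the fingertips fully down to its stop, hold it there for a full second and let it spring back up. Reach in at a slant beneath the treadle's orange wire guard without touching the guard, and leave the other labware standing where it is.

Things in the scene. Friction and masses are not known exactly. Their poses are not given: they have to be found in the camera images.
- capper: capping stand fixed to the bench, left or right: white plate 210 x 200 x 30 mm high, amber bottle standing in its clamp, column behind it, blue head above it (x from -5 mm, 60 mm wide, z 194 to 244 mm) whose steel ram comes down with the treadle. Origin: centre of the plate's underside, on the bench; x points to the column at the back, y to the left knob, z up; any yaw within 0.3 rad
- knob_left (a joint): angle of the left knob (at x = -65, y = +65 mm of the capper), 0 to 1.6 rad; grows as it is turned clockwise seen from above; 1.6 is the tight end stop. It starts between 0.1 and 0.6 and stays where it is left; turning takes about 0.1 N m
- knob_right (a joint): angle of the right knob (at x = -65, y = -65 mm of the capper), same as the left one
- knob_left_grip (a point): point on the left knob's axis at grip height, 67 mm above the bench. Red disc 44 mm wide (top at 44 mm) with an upright grip bar 42 mm long, 14 mm thick, top at 74 mm. x axis: along the bar, which lies along the capper's x at joint value 0 and turns with the knob. A steel clamp bar, top at 40 mm, runs 38 to 56 mm behind both knobs' axes
- knob_right_grip (a point): the same point on the right knob
- treadle: cordless bench treadle fixed to the bench, left or right: dark steel plate 220 (x) x 160 (y) x 12 mm. Origin: centre of the plate's underside, on the bench; x points from the heel hinge (front) to the guard (back), y left, z up; any yaw within 0.3 rad. The pedal's hinge axis lies along y at x = -90, z = 30 mm
- pedal (a joint): pedal angle: 0 up (sprung), 0.30 rad at its bottom stop. At 0 the pedal arm rises from the hinge to the back at 0.47 rad (27 degrees) above level, at the stop it stands at 0.17 rad. Pressing at the pad takes about 4 N at the start and 9 N at the stop; it springs back by itself
- pad_top (a point): centre of the upper face of the yellow ribbed pad (50 mm along the arm x 70 mm wide x 7 mm) of the pedal, 130 mm along the arm from the hinge and 10 mm above the arm's line (at rest x = 21, z = 98 mm in the treadle frame; at the stop x = 36, z = 62 mm). x axis: along the pad away from the hinge; z: normal to the pad
- guard: orange wire guard over the pad, fixed, origin and axes of the treadle: 6 mm rods across y at x = 23, 45, 67, 89 mm, 138 mm above the bench, on 8 mm side frames at y = -73 and 73 mm. Open at the front (hinge side) and back. It stops a gripper coming straight down; shut fingers tilted about 40 degrees, pointing down and along the treadle's x, reach the pad's front half from the open front
- vial: small amber vial, 28 mm diameter, 56 mm tall, standing on the capping stand's base plate behind a knob. Origin: centre of its underside; bystander
- reagent: amber reagent bottle, 60 mm diameter, 130 mm tall, standing between the two devices, towards the back. Origin: centre of its underside; bystander
- dish: white lidded petri dish, 84 mm diameter, 20 mm tall, lying in front, between the two devices. Origin: centre of its underside; bystander
- flask: glass conical flask, 72 mm diameter at the foot, 120 mm tall, standing behind the treadle. Origin: centre of its underside; bystander
- cylinder: greenish glass measuring cylinder, 64 mm foot, 200 mm tall, far to the right. Origin: centre of its underside; bystander
- washbottle: white wash bottle with red cap, 60 mm diameter, 160 mm tall, far to the left. Origin: centre of its underside; bystander
- beaker: white beaker, 70 mm diameter, 80 mm tall, behind the amber reagent bottle. Origin: centre of its underside; bystander

How it is judged:
By the outcome, as a careful person would: the job done as asked, in the order asked, and still so for the second after the job is handed in, with the robot touching nothing.
It also fails if it takes over 72 s, if anything falls off the work surface, if the arm or the gripper's body presses on something with over 40 N, if the wrist force passes 120 N, or if a joint passes its speed limit or range.

ROBOT

A 7-joint arm with a two-finger parallel gripper is mounted at the origin on the work surface. World frame = base frame: x ahead of the robot, y to its left, z up, the work surface at z = 0. Lengths are in m, angles in rad, forces in N, time in s.
With the tool pointing down it reaches from about 0.4 to 0.85 m from the base axis. Payload 4.5 kg.
Tool frame: the origin (TCP) lies at the very end of the fingers, on their centre line; the grasp point (between the pads) lies 19 mm behind it (r.grip_point_offset is the distance from the TCP to the grasp point, in m); z points along the fingers, y is the line along which they close (so a half turn about z gives the same grasp; the last joint's range is limited). The gripper opens to 88 mm and grips with 3 to 60 N. Pads are 18 mm wide; open, the fingers measure 123 mm over their backs; the gripper's body (75 mm by 187 mm) begins 45 mm behind the grasp point.
Start: joints at [1.169, 0.689, -0.195, 1.565, 0.157, 0.902, -0.215], TCP at [0.264, -0.567, 0.239] pointing down, gripper open.
Joint ranges: [-3.01, 3.01], [-0.46, 2.08], [-1.47, 1.51], [0.13, 2.56], [-1, 4.14], [0.04, 2.09], [-2.66, 2.66]. Speed limits (rad/s): [2.57, 2.57, 3.14, 3.14, 3.14, 3.14, 3.14].

INTERFACE

Orientations are given as a unit quaternion [x, y, z, w].
In Python, from plant import r gives the robot as it stands.
- The arm moves only by the tool carry_out, never from a script. Its argument "rows" is a list of rows, each a list of 3 entries, a list of its own where there are three numbers: the shift along the tool's x, y, z in cm, then the turn, a rotation vector about the tool's x, y, z in degrees, then the closure, from 0 (fully open) to 1 (shut). A call has 1 to 12 rows; each row is the pose to reach, as a shift and turn from the pose commanded when the call began, along the tool's axes at that moment; what a row does not reach only later rows make up. A row lasts 1/10 s, in which the tool goes at most 50 mm and 8.59 degrees, less where a joint would pass 70% of its speed; a pose out of reach is approached as far as the arm can. A call with a gripper value outside its range is refused whole. The fingers move at their own pace and stop on an object; "newtons" is the grip in N (left out, the last holds). Time passes only in rows, so rows that repeat a pose let the fingers close. It gives the time, the measured TCP pose, the force, the opening and the grip force at its end, in the units of the state.
- r.get_state(): the state, without advancing time (a new reading comes with each control period).
- r.snapshot(name): name is "scene" or "side" or "wrist"; returns a dict with "image" (480x640x3 uint8, red, green, blue), "fx", "fy", "cx", "cy" (pixels), "pose" (4x4, takes a point from camera to world coordinates). Camera axes: x right, y up, looking along -z (the intrinsics and any distortion apply to the point x, -y, -z); pixel columns grow to the right and rows downward; lengths in m; the calibration is good to about 2 mm. A picture is of the moment at which its call begins. There is no depth.
- r.finish_job(): hands the job in; it is judged then, once.
The state is a dict: "clock": time; "q": joint angles; "qd": joint speeds; "joint_torque": joint torques, N m; "tool_pos": TCP position; "eef_rot": TCP orientation; "contact_force": force on the tool from outside, world axes, zero at the start; "moment": the same for the moment, N m; "opening": opening from 0.0 (shut) to 1.0 (fully open); "finger_force": force on a finger pad.
Only numpy, scipy, OpenCV 4.12 (cv2) and the standard library are available. Lean on these libraries where they do the work, as an engineer would, in place of code of your own. Each camera call takes 0.05 s, during which the arm holds its last target. There are 200 camera calls.

## Working session

There is one attempt and no reset: what is moved stays moved. The work goes in short steps, Python scripts to look and compute and a tool call to move; the robot and the scene stay as the last step left them, time stands still between calls to the robot, and variables do not carry over. Pictures are saved under pics/ and viewed, at most 10 in all, crops included, and the job is handed in when it is done.

Besides the shell and the picture viewer there is one more tool, called after "Emit:" by a JSON object that holds its "api" and its "payload", one argument or row to a line. carry_out: Moves the arm, as the interface text tells. Its arguments: {"type":"object","properties":{"rows":{"type":"array"},"newtons":{"type":"number"}},"required":["rows"]}

```bash
mkdir -p pics; ls
python3 - <<'E'
from plant import r
import cv2,numpy as np,pickle
for n in("scene","side"):
    s=r.snapshot(n); cv2.imwrite(f"pics/{n}0.png",s["image"][:,:,::-1]); pickle.dump(s,open(f"{n}0.pkl","wb"))
    print(n,{k:(np.round(v,4).tolist() if k=="pose" else v) for k,v in s.items() if k!="image"})
print(r.get_state())
E
```

```text
pics
scene {'fx': 468.47307621435715, 'fy': 468.47307621435715, 'cx': 314.20011119982826, 'cy': 247.46394944490433, 'pose': [[-0.4837, -0.6195, 0.6182, 1.3158], [0.875, -0.3267, 0.3572, 0.4275], [-0.0193, 0.7137, 0.7001, 0.887], [0.0, 0.0, 0.0, 1.0]]}
side {'fx': 614.6433527456019, 'fy': 614.6433527456019, 'cx': 319.76697395817104, 'cy': 247.6088894179814, 'pose': [[-0.7392, 0.4049, -0.5382, -0.084], [-0.6734, -0.4325, 0.5995, 0.7638], [0.01, 0.8056, 0.5924, 0.8492], [0.0, 0.0, 0.0, 1.0]]}
{'clock': 0.1, 'q': array([ 1.16881083,  0.68992447, -0.19451242,  1.56624089,  0.15727263,
        0.90253876, -0.21509822]), 'qd': array([-2.08766835e-04, -1.31425186e-03, -1.13778479e-03, -1.70047236e-03,
        2.60840198e-05, -1.79594804e-03,  4.91918910e-04]), 'joint_torque': array([-2.27317782e-03, -5.28492808e+01, -1.27163731e+00, -1.53835237e+01,
       -5.26486861e-02,  1.95467881e-03, -8.16965354e-06]), 'tool_pos': array([ 0.26353912, -0.56607332,  0.23797462]), 'eef_rot': array([ 9.76348806e-01,  2.16199600e-01, -2.40870973e-04, -8.27520276e-04]), 'contact_force': array([-0.00164861, -0.19324728,  0.59938745]), 'moment': array([0.04139529, 0.01925489, 0.02271128]), 'finger_force': 0.0, 'opening': 1.0016910422842213}
```

View pics/scene0.png

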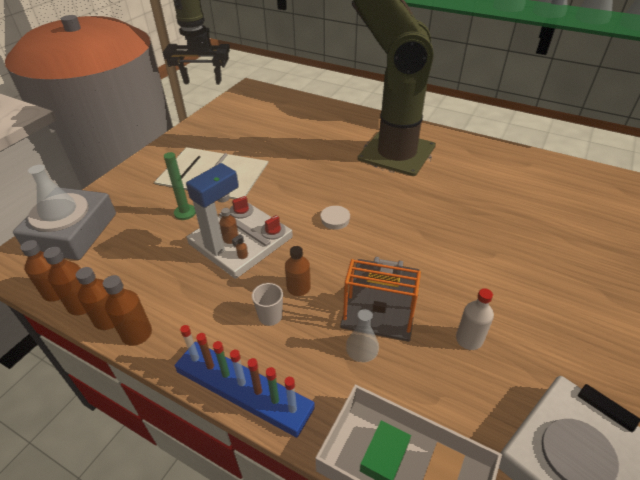

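View pics/side0.png

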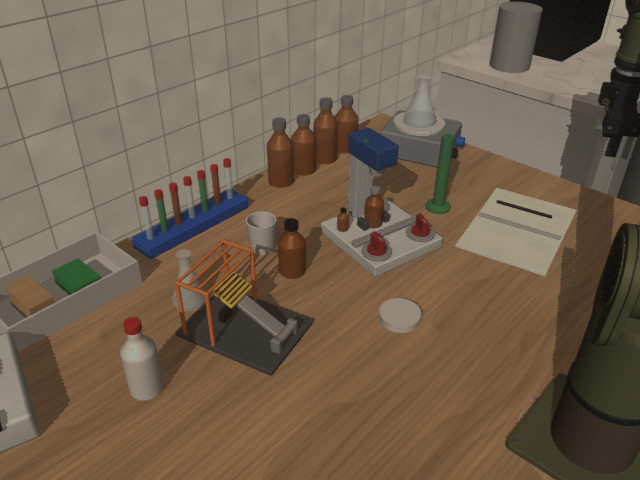

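Run:
```python
import cv2,numpy as np,pickle
def crop(n,x,y,w,h,name=None):
    im=pickle.load(open(f"{n}0.pkl","rb"))["image"][y:y+h,x:x+w,::-1]
    im=cv2.resize(im,None,fx=5,fy=5,interpolation=cv2.INTER_CUBIC)
    for i in range(0,w,20): cv2.putText(im,str(x+i),(i*5,10),0,.35,(0,255,0)); im[::4,i*5]=(0,255,0)
    for i in range(0,h,20): cv2.putText(im,str(y+i),(0,i*5+4),0,.35,(0,255,0)); im[i*5,::4]=(0,255,0)
    return im
cv2.imwrite("pics/c1.png",crop("side",310,180,150,100))
cv2.imwrite("pics/c2.png",crop("side",170,230,150,118))
cv2.imwrite("pics/c3.png",np.hstack([crop("scene",180,190,120,90)[:, :],]))
```

```text
(no output)
```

View pics/c1.png

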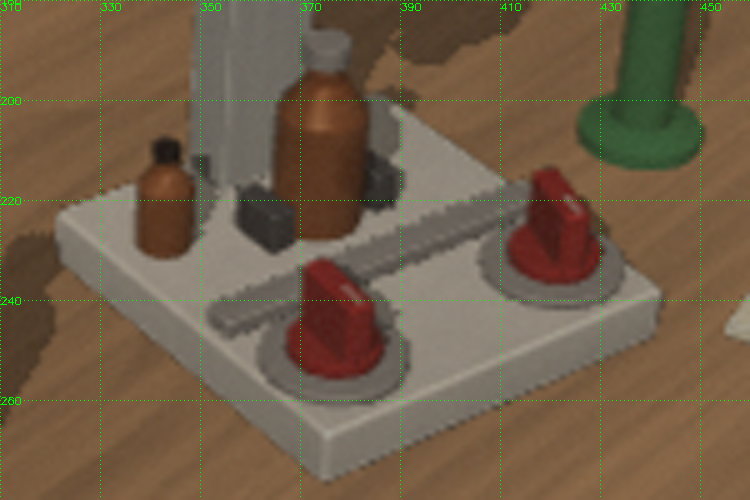

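View pics/c2.png

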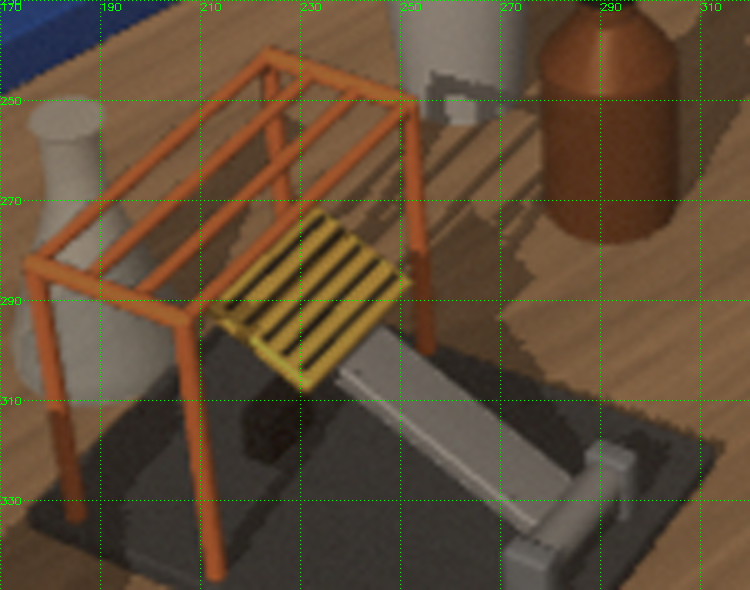

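```bash
cat > h.py <<'E'
import cv2,numpy as np,pickle
from scipy.optimize import least_squares
from scipy.spatial.transform import Rotation as R
def proj(s,P):
    T=np.linalg.inv(s["pose"]); c=np.atleast_2d(P)@T[:3,:3].T+T[:3,3]
    return np.c_[s["cx"]+s["fx"]*c[:,0]/-c[:,2], s["cy"]-s["fy"]*c[:,1]/-c[:,2]]
def w(p,L):
    L=np.atleast_2d(L); c,s=np.cos(p[2]),np.sin(p[2])
    return np.c_[p[0]+c*L[:,0]-s*L[:,1],p[1]+s*L[:,0]+c*L[:,1],L[:,2]]
def padpt(a,u,v):  # arm angle a, along u, height 10
    return [-.09+u*np.cos(a)-.01*np.sin(a), v, .03+u*np.sin(a)+.01*np.cos(a)]
E
cat > fit.py <<'E'
from h import *
S={n:pickle.load(open(n+"0.pkl","rb")) for n in("side","scene")}
def bar(k,side,t,e,z=.074): # clockwise from above: angle -t
    o=np.array([-.065,side*.065]); d=np.array([np.cos(t),-np.sin(t)]); n=np.array([-d[1],d[0]])
    return [[*(o+a*.021*d+b*.007*n),z] for a in(-1,1) for b in(-1,1)]
capL=[[-.105,.1,.03],[-.105,-.1,.03],[.105,.1,.03],[.105,-.1,.03]]
capU=np.array([[374.5,266.5],[441.5,238.5],[321.5,223],[388.5,200.5]])
trL=[[.023,.073,.138],[.023,-.073,.138],[.089,.073,.138],[.089,-.073,.138],padpt(.47,.155,-.035),padpt(.47,.155,.035),padpt(.47,.105,-.035),padpt(.47,.105,.035),[-.11,-.08,.012]]
trU=np.array([[207,294],[252,251.5],[177,283],[223,241.5],[233,272.5],[211.5,292],[251.5,286],[231,307.5],[313,318.5]])
out={}
for n,L,U,x0 in(("cap",capL,capU,[.55,-.2,0]),("tr",trL,trU,[.55,.2,0])):
    f=least_squares(lambda p:(proj(S["side"],w(p,L))-U).ravel(),x0)
    print(n,f.x.round(4),f.fun.reshape(-1,2).round(1).tolist()); out[n]=f.x
pickle.dump(out,open("fit.pkl","wb"))
ims=[]
for nm,x,y,W,H in(("side",310,180,150,100),("scene",180,190,130,90),("scene",330,250,100,90)):
    im=cv2.resize(S[nm]["image"][y:y+H,x:x+W,::-1].copy(),None,fx=4,fy=4,interpolation=cv2.INTER_CUBIC)
    pts=[(out["cap"],capL,(255,0,0)),(out["tr"],trL,(255,0,255))]
    for sd in(1,-1):
        for t,c in((.1,(0,255,0)),(.6,(255,255,0))): pts.append((out["cap"],bar(0,sd,t,0),c))
    for p,L,c in pts:
        for u in proj(S[nm],w(p,L)): cv2.circle(im,tuple(int(v) for v in ((u-[x,y])*4+2)),2,c,-1)
    ims.append(im)
C=np.zeros((600,800,3),np.uint8)
def crop(im,h,w_): return im[:h,:w_]
a=crop(ims[0],360,600); 
cv2.imwrite("pics/f1.png",np.hstack([crop(ims[1],360,440),crop(ims[2],360,360)]))
cv2.imwrite("pics/f2.png",a)
E
python3 fit.py
```

```text
cap [ 0.6011 -0.2139 -0.259 ] [[-0.6, 1.4], [2.1, 0.8], [-0.5, -1.2], [-1.1, -2.1]]
tr [0.6102 0.2077 0.2595] [[-0.5, 0.7], [-0.7, -0.4], [-0.5, 0.4], [-0.0, 0.2], [-0.6, -2.0], [-0.4, -0.8], [1.1, 0.5], [1.1, 0.5], [0.5, 0.6]]
```

View pics/f1.png

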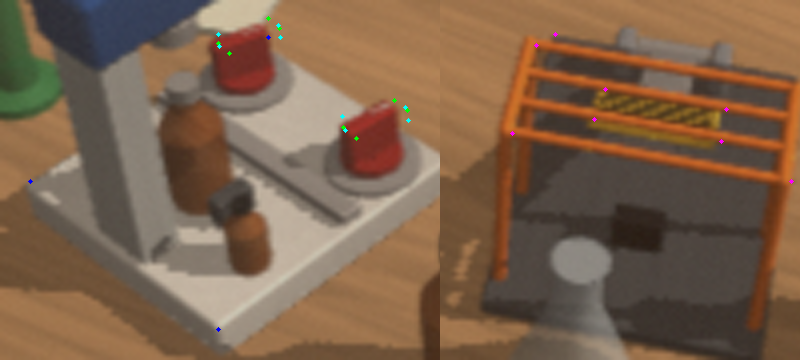

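```bash
cat >> h.py <<'E'
def down(phi,tilt=0,about=None): # tool x heading phi, tool z down
    c,s=np.cos(phi),np.sin(phi)
    return R.from_matrix(np.array([[c,s,0],[s,-c,0],[0,0,-1]]).T.T)
def rel(st,P,Q,base=None):
    p0,q0=base if base else (np.array(st["tool_pos"]),R.from_quat(st["eef_rot"]))
    return (q0.inv().apply(np.array(P)-p0)*100).round(2),np.degrees((q0.inv()*Q).as_rotvec()).round(1)
def ray(s,u,z):
    d=s["pose"][:3,:3]@np.array([(u[0]-s["cx"])/s["fx"],-(u[1]-s["cy"])/s["fy"],-1]); o=s["pose"][:3,3]
    return o+d*(z-o[2])/d[2]
E
python3 - <<'E'
from h import *
from plant import r
S={n:pickle.load(open(n+"0.pkl","rb")) for n in("side","scene")}
for n,a,b,z in(("cyl",(438,207),(184,212),.0),("reag",(292,270),(297,287),.0),("dish",(400,314),(335,214),.02),("flask",(187,303),(363,350),0),("wash",(145,392),(473,340),0)): print(n,ray(S["side"],a,z)[:2].round(3),ray(S["scene"],b,z)[:2].round(3))
print("knobs side",ray(S["side"],(377.3,237.2),.074).round(4),ray(S["side"],(421.3,218.8),.074).round(4))
print("knobs scene",ray(S["scene"],(180+368/4,190+120/4),.074).round(4),ray(S["scene"],(180+240/4,190+40/4),.074).round(4))
print(w(pickle.load(open("fit.pkl","rb"))["cap"],[[-.065,.065,.074],[-.065,-.065,.074]]).round(4))
print(rel(r.get_state(),[.46,-.20,.32],down(1.0)))
E
```

```text
cyl [ 0.584 -0.434] [ 0.581 -0.438]
reag [0.676 0.009] [0.676 0.005]
dish [ 0.403 -0.02 ] [ 0.404 -0.028]
flask [0.758 0.235] [0.765 0.227]
wash [0.623 0.432] [0.625 0.432]
knobs side [ 0.5545 -0.1349  0.074 ] [ 0.5259 -0.261   0.074 ]
knobs scene [ 0.5592 -0.136   0.074 ] [ 0.5293 -0.2607  0.074 ]
[[ 0.5549 -0.1344  0.074 ]
 [ 0.5216 -0.2601  0.074 ]]
(array([ 33.26, -24.91,  -8.16]), array([ -0.1,  -0. , -32.3]))
```

Emit:
{"api": "carry_out", "payload": {
  "rows": [
    [[0, 0, -4.5], [0, 0, -2], 0],
    [[4, -3, -8], [0, 0, -6], 0],
    [[8, -6, -8.2], [0, 0, -10], 0],
    [[12, -9, -8.2], [0, 0, -14], 0],
    [[16, -12, -8.2], [0, 0, -18], 0],
    [[20, -15, -8.2], [0, 0, -22], 0],
    [[24, -18, -8.2], [0, 0, -26], 0],
    [[28, -21, -8.2], [0, 0, -30], 0],
    [[31, -23.5, -8.2], [0, 0, -32], 0],
    [[33.3, -25, -8.2], [0, 0, -32.3], 0],
    [[33.3, -25, -8.2], [0, 0, -32.3], 0],
    [[33.3, -25, -8.2], [0, 0, -32.3], 0]
  ]
}}

```text
clock: 1.3
tool_pos: [0.4599, -0.1994, 0.3204]
eef_rot: [0.877, 0.48, -0.001, -0.0]
contact_force: [-0.7, -0.1, 0.1]
opening: 1.002
finger_force: 0.0
```

Run:
```python
from h import *
from plant import r
s=r.snapshot("wrist"); pickle.dump(s,open("w1.pkl","wb")); cv2.imwrite("pics/w1.png",s["image"][:,:,::-1])
st=r.get_state(); print(st["clock"],st["tool_pos"],st["q"].round(2)); print(s["pose"].round(3),s["fx"])
print(proj(s,w(pickle.load(open("fit.pkl","rb"))["cap"],[[-.065,.065,.074],[-.065,-.065,.074]])))
```

```text
1.35 [ 0.45932751 -0.20052579  0.32033922] [ 0.59  0.44 -0.4   1.81  0.21  0.93 -0.48]
[[ 0.842  0.52   0.144  0.498]
 [-0.539  0.812  0.224 -0.141]
 [-0.    -0.266  0.964  0.466]
 [ 0.     0.     0.     1.   ]] 407.69008022295446
[[366.58942816  83.63556683]
 [402.91982886 217.51119457]]
```

View pics/w1.png

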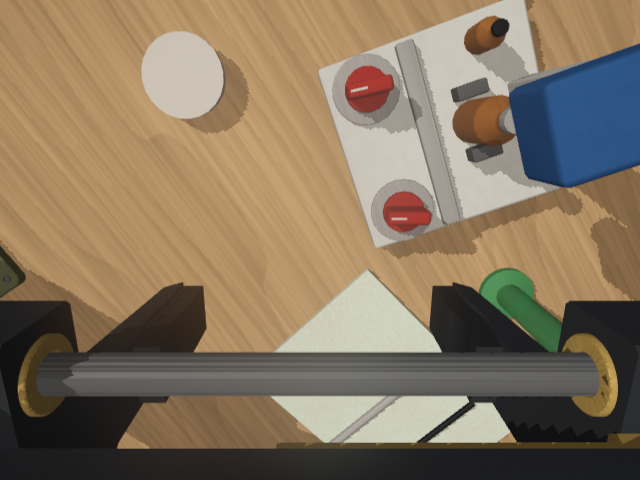

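Run:
```python
import cv2,numpy as np,pickle
im=pickle.load(open("w1.pkl","rb"))["image"]
o=[]
for x,y in((325,45),(365,170)):
    c=cv2.resize(im[y:y+80,x:x+80,::-1],None,fx=5,fy=5,interpolation=cv2.INTER_CUBIC)
    for i in range(0,80,10):
        cv2.putText(c,str(x+i),(i*5,10),0,.3,(0,255,0)); cv2.putText(c,str(y+i),(0,i*5+4),0,.3,(0,255,0)); c[::6,i*5]=(0,255,0); c[i*5,::6]=(0,255,0)
    o.append(c)
cv2.imwrite("pics/w1c.png",np.hstack(o))
```

```text
(no output)
```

View pics/w1c.png

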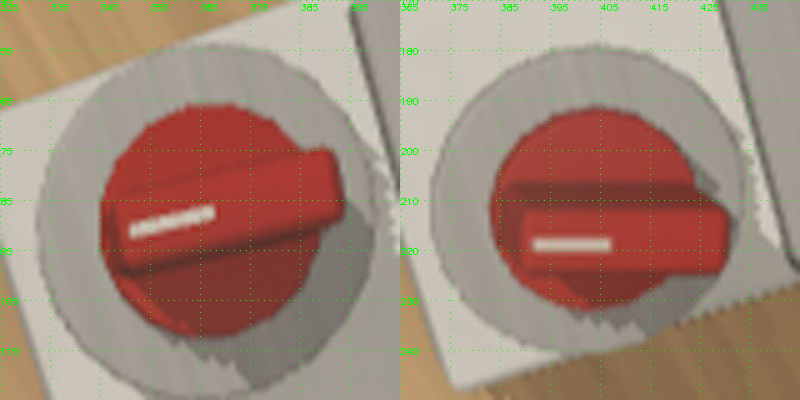

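Run:
```python
from h import *
from plant import r
s=pickle.load(open("w1.pkl","rb"))
def g(u): return ray(s,u,.074)
L=g((370.2,87));Rr=g((409.6,218))
print("centres",L,Rr,np.linalg.norm(L-Rr))
v=L-Rr; yaw=np.arctan2(-v[0],v[1]); print("yaw",yaw)
def ang(a,b): d=g(b)-g(a); return np.arctan2(d[1],d[0])
aL=ang((349.4,98.6),(393.4,88)); aR=ang((391.5,218.8),(407.5,218.8))
aL2=ang((351,92),(368,87.4)); aR2=ang((389.4,212),(430,211.5))
print("bar headings",aL,aL2,aR,aR2,"theta",yaw-aL,yaw-aR, yaw-aL2,yaw-aR2)
pickle.dump((L,Rr,yaw),open("kn.pkl","wb"))
for u,z in(((318.5,71),.03),((376,246.5),.03)): print("plate corner",ray(s,u,z))
c,sn=np.cos(yaw),np.sin(yaw)
mid=(L+Rr)/2; o=mid+.065*np.array([c,sn,0]); print("cap",o, w([o[0],o[1],yaw],[[-.105,.1,.03],[-.105,-.1,.03]]))
```

```text
centres [ 0.55615548 -0.13864112  0.074     ] [ 0.52687297 -0.2640614   0.074     ] 0.12879328176226756
yaw -0.22936631019725034
bar headings -0.3441035299615457 -0.3182030538039029 -0.5696405810940021 -0.557078718114632 theta 0.11473721976429535 0.3402742708967517 0.08883674360665256 0.3277124079173817
plate corner [ 0.52693965 -0.09764846  0.03      ]
plate corner [ 0.48261572 -0.28612272  0.03      ]
cap [ 0.60481192 -0.21612969  0.074     ] [[ 0.52529785 -0.09487577  0.03      ]
 [ 0.47982575 -0.28963791  0.03      ]]
```

Run:
```python
from h import *
from plant import r
st=r.get_state()
for z in(.15,.05): print(rel(st,[.527,-.264,z],down(1.006)))
```

```text
(array([-1.64,  9.14, 17.03]), array([-0. ,  0.1, -0.5]))
(array([-1.63,  9.15, 27.03]), array([-0. ,  0.1, -0.5]))
```

Emit:
{"api": "carry_out", "payload": {
  "rows": [
    [[-0.8, 4.5, 0], [0, 0, 0], 0],
    [[-1.6, 9.1, 1], [0, 0, 0], 0],
    [[-1.6, 9.1, 5.5], [0, 0, 0], 0],
    [[-1.6, 9.1, 10], [0, 0, 0], 0],
    [[-1.6, 9.1, 14.5], [0, 0, 0], 0],
    [[-1.6, 9.1, 18.5], [0, 0, 0], 0],
    [[-1.6, 9.1, 18.5], [0, 0, 0], 0]
  ]
}}

```text
clock: 2.05
tool_pos: [0.5229, -0.263, 0.1306]
eef_rot: [0.878, 0.478, -0.004, -0.004]
contact_force: [-1.3, 0.0, -0.7]
opening: 1.001
finger_force: 0.0
```

Run:
```python
from h import *
from plant import r
s=r.snapshot("wrist"); pickle.dump(s,open("w2.pkl","wb")); cv2.imwrite("pics/w2.png",s["image"][:,:,::-1])
st=r.get_state(); print(st["clock"],st["tool_pos"],st["contact_force"].round(1))
print(rel(st,[.527,-.264,.05],down(1.006)),proj(s,[[.527,-.264,.074],[.556,-.1385,.074]]))
```

```text
2.1 [ 0.52533864 -0.26334502  0.13378152] [-0.4  0.2  0.4]
(array([0.06, 0.22, 8.38]), array([-0.3,  0.1, -0.5])) [[325.23168158 260.49713984]
 [228.1788494    1.43898269]]
```

View pics/w2.png

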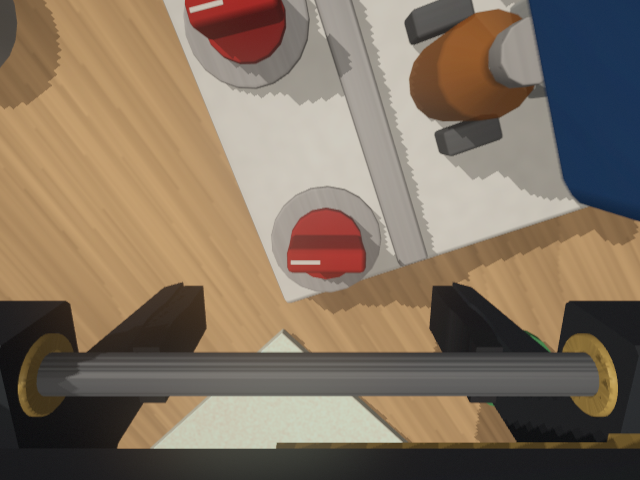

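Emit:
{"api": "carry_out", "payload": {
  "rows": [
    [[0, 0.05, 3], [0, 0, 0], 0],
    [[0, 0.05, 6], [0, 0, 0], 0],
    [[0, 0.05, 8.4], [0, 0, 0], 0],
    [[0, 0.05, 8.5], [0, 0, 0], 0],
    [[0, 0.05, 8.5], [0, 0, 0], 1],
    [[0, 0.05, 8.5], [0, 0, 0], 1],
    [[0, 0.05, 8.5], [0, 0, 0], 1],
    [[0, 0.05, 8.5], [0, 0, 0], 1],
    [[0, 0.05, 8.5], [0, 0, 0], 1],
    [[0, 0.05, 8.5], [0, 0, 0], 1],
    [[0, 0.05, 8.5], [0, 0, 0], 1],
    [[0, 0.05, 8.5], [0, 0, 0], 1]
  ],
  "newtons": 35
}}

```text
clock: 3.3
tool_pos: [0.5281, -0.262, 0.051]
eef_rot: [0.878, 0.479, -0.0, -0.0]
contact_force: [-1.5, 0.8, 6.7]
opening: 0.468
finger_force: 35.0
```

Emit:
{"api": "carry_out", "payload": {
  "rows": [
    [[0, 0, 0], [0, 0, 7], 1],
    [[0, 0, 0], [0, 0, 14], 1],
    [[0, 0, 0], [0, 0, 21], 1],
    [[0, 0, 0], [0, 0, 28], 1],
    [[0, 0, 0], [0, 0, 35], 1],
    [[0, 0, 0], [0, 0, 42], 1],
    [[0, 0, 0], [0, 0, 49], 1],
    [[0, 0, 0], [0, 0, 56], 1],
    [[0, 0, 0], [0, 0, 62], 1],
    [[0, 0, 0], [0, 0, 68], 1],
    [[0, 0, 0], [0, 0, 68], 1]
  ]
}}

```text
clock: 4.4
tool_pos: [0.53, -0.2665, 0.051]
eef_rot: [0.995, -0.096, 0.002, 0.003]
contact_force: [1.1, -6.2, -1.8]
opening: 0.471
finger_force: 35.0
```

Run:
```python
from plant import r
st=r.get_state(); print(st["contact_force"].round(1),st["moment"].round(2),st["opening"],st["tool_pos"])
```

```text
[ 1.1 -6.2 -1.8] [-1.22 -0.32 -0.03] 0.4713652948010903 [ 0.52999308 -0.26645367  0.05104267]
```

Now to the stop, in finer steps.

Emit:
{"api": "carry_out", "payload": {
  "rows": [
    [[0, 0, 0], [0, 0, 2], 1],
    [[0, 0, 0], [0, 0, 4], 1],
    [[0, 0, 0], [0, 0, 6], 1],
    [[0, 0, 0], [0, 0, 8], 1],
    [[0, 0, 0], [0, 0, 10], 1],
    [[0, 0, 0], [0, 0, 11], 1],
    [[0, 0, 0], [0, 0, 11], 1],
    [[0, 0, 0], [0, 0, 11], 1]
  ]
}}

```text
clock: 5.2
tool_pos: [0.5313, -0.2677, 0.0512]
eef_rot: [0.982, -0.187, 0.004, 0.004]
contact_force: [3.5, -8.9, -4.2]
opening: 0.471
finger_force: 36.3
```

Run:
```python
from plant import r
from h import *
st=r.get_state(); print(st["contact_force"].round(1),st["moment"].round(2),st["opening"],st["tool_pos"])
x=R.from_quat(st["eef_rot"]).as_matrix()[:,1]; print("bar heading",np.arctan2(x[1],x[0]), "theta",-.23-np.arctan2(x[1],x[0]))
```

```text
[ 3.5 -8.9 -4.2] [-1.75 -0.73  1.08] 0.47081519467465455 [ 0.53132997 -0.26772639  0.05115275]
bar heading -1.9474553367703245 theta 1.7174553367703245
```

Emit:
{"api": "carry_out", "payload": {
  "rows": [
    [[0, 0, 0], [0, 0, 11], 0],
    [[0, 0, 0], [0, 0, 11], 0],
    [[0, 0, 0], [0, 0, 11], 0],
    [[0, 0, -3], [0, 0, 11], 0],
    [[0, 0, -7], [0, 0, 11], 0],
    [[0, 0, -11.5], [0, 0, 11], 0],
    [[0, 0, -15], [0, 0, 11], 0],
    [[0, 0, -15], [0, 0, 11], 0]
  ]
}}

```text
clock: 6.0
tool_pos: [0.531, -0.2634, 0.2053]
eef_rot: [0.96, -0.28, 0.004, 0.001]
contact_force: [0.5, -0.3, 0.4]
opening: 0.999
finger_force: 0.0
```

Run:
```python
from plant import r
from h import *
st=r.get_state(); print(st["clock"],st["q"].round(2),st["contact_force"].round(1),st["moment"].round(2),st["opening"],st["tool_pos"])
s=r.snapshot("wrist"); pickle.dump(s,open("w3.pkl","wb")); cv2.imwrite("pics/w3.png",s["image"][:,:,::-1])
print(proj(s,[[.527,-.264,.074],[.556,-.1385,.074]]))
```

```text
6.0 [ 0.27  0.69  0.19  1.72 -0.18  0.74 -1.58] [ 0.5 -0.3  0.4] [ 0.06 -0.    0.01] 0.9985804121686631 [ 0.53096811 -0.26340595  0.20533873]
[[323.47067333 233.19645895]
 [157.04784331 290.24082788]]
```

View pics/w3.png

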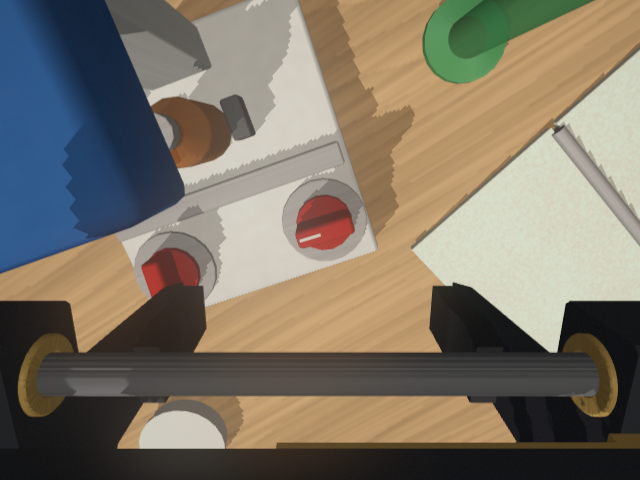

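Run:
```python
from h import *
s=pickle.load(open("w3.pkl","rb"));x,y=270,170
c=cv2.resize(s["image"][y:y+100,x:x+110,::-1],None,fx=6,fy=6,interpolation=cv2.INTER_CUBIC)
for i in range(0,110,10):
    cv2.putText(c,str(x+i),(i*6,10),0,.3,(0,255,0)); cv2.putText(c,str(y+i),(0,i*6+4),0,.3,(0,255,0)); c[::6,i*6]=(0,255,0)
    if i<100:c[i*6,::6]=(0,255,0)
cv2.imwrite("pics/w3c.png",c)
def h(a,b,z): d=ray(s,b,z)-ray(s,a,z); return np.arctan2(d[1],d[0])
print("stripe",h((300,241.5),(322,235),.074),"clamp back edge",h((205,187),(340,143),.04),"plate front",h((210,306),(376,250),.03))
```

```text
stripe -1.8417496516050775 clamp back edge -1.8296868723154351 plate front -1.7956016430484187
```

View pics/w3c.png

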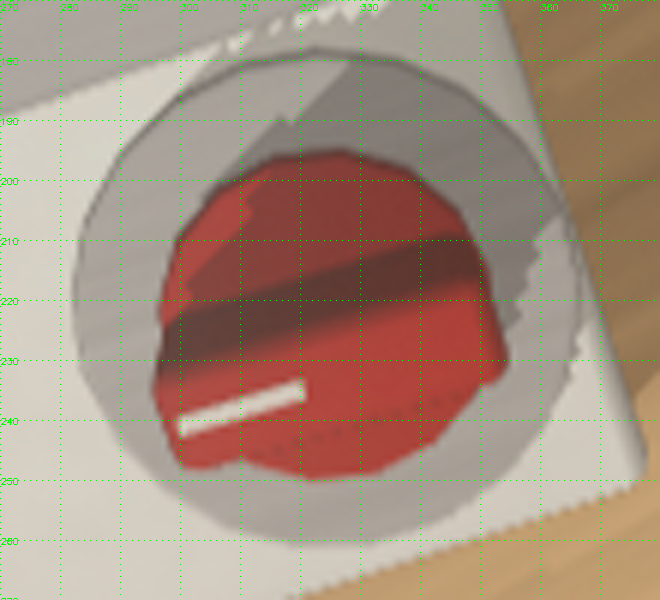

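Emit:
{"api": "carry_out", "payload": {
  "rows": [
    [[0, 0, -4.5], [0, 0, -3], 0],
    [[0, 0, -9.5], [0, 0, -10], 0],
    [[0, 0, -11.5], [0, 0, -18], 0],
    [[0, 0, -11.5], [0, 0, -26], 0],
    [[0, 0, -11.5], [0, 0, -34], 0],
    [[0, 0, -11.5], [0, 0, -42], 0],
    [[0, 0, -11.5], [0, 0, -50], 0],
    [[0, 0, -11.5], [0, 0, -58], 0],
    [[0, 0, -11.5], [0, 0, -66], 0],
    [[0, 0, -11.5], [0, 0, -74], 0],
    [[0, 0, -11.5], [0, 0, -82], 0],
    [[0, 0, -11.5], [0, 0, -90], 0]
  ]
}}

```text
clock: 7.25
tool_pos: [0.5277, -0.2615, 0.3136]
eef_rot: [0.876, 0.483, -0.001, -0.002]
contact_force: [-0.4, -0.2, -1.2]
opening: 0.999
finger_force: 0.0
```

Run:
```python
from plant import r
from h import *
st=r.get_state(); print(st["q"].round(2),st["tool_pos"],st["eef_rot"])
print(rel(st,[.5494,-.1359,.31],down(2.807)))
```

```text
[ 0.51  0.56 -0.23  1.57  0.14  1.02 -0.31] [ 0.52765494 -0.26149459  0.31363929] [ 0.87567095  0.48290425 -0.00105909 -0.00165717]
(array([11.78, -4.86,  0.38]), array([  -0.2,   -0.2, -103.1]))
```

Emit:
{"api": "carry_out", "payload": {
  "rows": [
    [[3, -1, 0], [0, 0, -8], 0],
    [[6, -2.4, 0], [0, 0, -16.5], 0],
    [[9, -3.6, 0], [0, 0, -25], 0],
    [[11.8, -4.9, 0], [0, 0, -33.5], 0],
    [[11.8, -4.9, 0], [0, 0, -42], 0],
    [[11.8, -4.9, 0], [0, 0, -50.5], 0],
    [[11.8, -4.9, 0], [0, 0, -59], 0],
    [[11.8, -4.9, 0], [0, 0, -67.5], 0],
    [[11.8, -4.9, 0], [0, 0, -76], 0],
    [[11.8, -4.9, 0], [0, 0, -84.5], 0],
    [[11.8, -4.9, 0], [0, 0, -93], 0],
    [[11.8, -4.9, 0], [0, 0, -101.5], 0]
  ]
}}

```text
clock: 8.45
tool_pos: [0.5502, -0.1361, 0.3139]
eef_rot: [0.18, 0.984, 0.0, -0.002]
contact_force: [-0.1, -0.1, -0.3]
opening: 0.998
finger_force: 0.0
```

Emit:
{"api": "carry_out", "payload": {
  "rows": [
    [[0, 0, 0], [0, 0, 0], 0],
    [[0, 0, 0], [0, 0, 0], 0]
  ]
}}

```text
clock: 8.65
tool_pos: [0.5505, -0.1363, 0.3145]
eef_rot: [0.185, 0.983, 0.0, -0.001]
contact_force: [-0.4, -0.1, -0.3]
opening: 1.001
finger_force: 0.0
```

Run:
```python
from plant import r
from h import *
s=r.snapshot("wrist"); pickle.dump(s,open("w4.pkl","wb"))
st=r.get_state(); print(st["q"].round(2),st["tool_pos"],st["eef_rot"])
print(rel(st,[.5494,-.1359,.05],down(2.807)))
# bright red top of left knob: contours near predicted place
u=proj(s,[[.557,-.1385,.074]])[0]; print(u)
hsv=cv2.cvtColor(s["image"],cv2.COLOR_RGB2HSV)
m=((hsv[...,0]<8)|(hsv[...,0]>172))&(hsv[...,1]>140)&(hsv[...,2]>60)
yy,xx=np.where(m); k=np.hypot(xx-u[0],yy-u[1])<60; print(k.sum(), xx[k].mean(),yy[k].mean())
# white stripe inside red hull
hull=cv2.convexHull(np.c_[xx[k],yy[k]].astype(np.int32)); M=np.zeros(m.shape,np.uint8); cv2.fillConvexPoly(M,hull,1); M=cv2.erode(M,np.ones((5,5)))
a=(M>0)&(hsv[...,1]<110)&(hsv[...,2]>120); pts=np.argwhere(a)[:,::-1].astype(np.float32)
print("stripe px",len(pts)); 
if len(pts)>8:
    vx,vy,x0,y0=cv2.fitLine(pts,cv2.DIST_L2,0,.01,.01).ravel()
    d=ray(s,(x0+10*vx,y0+10*vy),.074)-ray(s,(x0,y0),.074); print("stripe mid",ray(s,(x0,y0),.074),"heading",np.arctan2(d[1],d[0]))
```

```text
[ 0.58  0.6  -0.72  1.62  0.43  1.09  0.94] [ 0.55066339 -0.13635289  0.31483189] [ 1.85169466e-01  9.82706254e-01  1.82833035e-04 -8.08140185e-04]
(array([ 9.000e-02, -1.000e-02,  2.648e+01]), array([ 0. , -0.1, -2.2]))
[316.17005096 205.98681149]
1074 319.487895716946 200.2243947858473
stripe px 47
stripe mid [ 0.54647805 -0.13451618  0.074     ] heading -0.35818238604606184
```

Emit:
{"api": "carry_out", "payload": {
  "rows": [
    [[0.1, 0, 4.5], [0, 0, -1], 0],
    [[0.1, 0, 9], [0, 0, -1.5], 0],
    [[0.1, 0, 13.5], [0, 0, -1.5], 0],
    [[0.1, 0, 18], [0, 0, -1.5], 0],
    [[0.1, 0, 22], [0, 0, -1.5], 0],
    [[0.1, 0, 25], [0, 0, -1.5], 0],
    [[0.1, 0, 26.4], [0, 0, -1.5], 0],
    [[0.1, 0, 26.4], [0, 0, -1.5], 0],
    [[0.1, 0, 26.4], [0, 0, -1.5], 0]
  ]
}}

```text
clock: 9.6
tool_pos: [0.551, -0.136, 0.0527]
eef_rot: [0.171, 0.985, 0.0, 0.001]
contact_force: [0.1, 0.1, -1.0]
opening: 1.001
finger_force: 0.0
```

Emit:
{"api": "carry_out", "payload": {
  "rows": [
    [[0, 0, 0], [0, 0, 0], 1],
    [[0, 0, 0], [0, 0, 0], 1],
    [[0, 0, 0], [0, 0, 0], 1],
    [[0, 0, 0], [0, 0, 0], 1],
    [[0, 0, 0], [0, 0, 0], 1],
    [[0, 0, 0], [0, 0, 0], 1],
    [[0, 0, 0], [0, 0, 0], 1],
    [[0, 0, 0], [0, 0, 0], 1],
    [[0, 0, 0], [0, 0, 0], 1],
    [[0, 0, 0], [0, 0, 0], 1],
    [[0, 0, 0], [0, 0, 0], 1],
    [[0, 0, 0], [0, 0, 0], 1]
  ],
  "newtons": 35
}}

```text
clock: 10.8
tool_pos: [0.5498, -0.137, 0.0517]
eef_rot: [0.172, 0.985, -0.001, -0.0]
contact_force: [-1.0, -2.5, 0.9]
opening: 0.155
finger_force: 35.0
```

```bash
cat > turn.py <<'E'
from plant import r
from h import *
st=r.get_state(); print(st["q"].round(2),st["contact_force"].round(1),st["moment"].round(2),st["opening"],st["tool_pos"])
q=R.from_quat(st["eef_rot"]); x=q.as_matrix()[:,0]; print("tool x heading",np.arctan2(x[1],x[0]))
E
python3 turn.py
python3 - <<'E'
from h import *
# knob axis at +0.8cm along -tool x (tool x points to the front along the bar)
c=np.array([-.8,0])
for a in(7,14,21,28,35,42,49,56,63,70,77,80,83,86,90):
    t=np.radians(a); p=c+np.array([[np.cos(t),-np.sin(t)],[np.sin(t),np.cos(t)]])@-c; print(a,p.round(2))
E
```

```text
[ 0.43  0.93 -0.47  1.86  0.78  0.54  0.66] [-1.  -2.5  0.9] [-0.4   0.11 -0.06] 0.15473790951300512 [ 0.54983538 -0.13702254  0.05168096]
tool x heading 2.7964846404426855
7 [-0.01  0.1 ]
14 [-0.02  0.19]
21 [-0.05  0.29]
28 [-0.09  0.38]
35 [-0.14  0.46]
42 [-0.21  0.54]
49 [-0.28  0.6 ]
56 [-0.35  0.66]
63 [-0.44  0.71]
70 [-0.53  0.75]
77 [-0.62  0.78]
80 [-0.66  0.79]
83 [-0.7   0.79]
86 [-0.74  0.8 ]
90 [-0.8  0.8]
```

Emit:
{"api": "carry_out", "payload": {
  "rows": [
    [[0, 0.1, 0], [0, 0, 7], 1],
    [[0, 0.2, 0], [0, 0, 14], 1],
    [[-0.05, 0.3, 0], [0, 0, 21], 1],
    [[-0.1, 0.4, 0], [0, 0, 28], 1],
    [[-0.15, 0.45, 0], [0, 0, 35], 1],
    [[-0.2, 0.55, 0], [0, 0, 42], 1],
    [[-0.3, 0.6, 0], [0, 0, 49], 1],
    [[-0.35, 0.65, 0], [0, 0, 56], 1],
    [[-0.45, 0.7, 0], [0, 0, 63], 1],
    [[-0.55, 0.75, 0], [0, 0, 70], 1],
    [[-0.6, 0.8, 0], [0, 0, 75], 1],
    [[-0.6, 0.8, 0], [0, 0, 75], 1]
  ]
}}

```text
clock: 12.0
tool_pos: [0.5565, -0.1329, 0.0517]
eef_rot: [0.737, 0.676, -0.002, -0.0]
contact_force: [-4.1, -4.5, 3.3]
opening: 0.153
finger_force: 35.0
```

```bash
python3 turn.py
python3 - <<'E'
from h import *
t=np.radians(75); Rm=lambda t:np.array([[np.cos(t),-np.sin(t)],[np.sin(t),np.cos(t)]])
for a in(4,8,12,16): 
    c=np.array([-.8,0]); print(a,(c-Rm(np.radians(a))@c).round(2))
E
```

```text
[ 0.24  0.9  -0.15  1.85  0.31  0.42 -0.23] [-4.1 -4.5  3.3] [-0.96  0.62 -0.12] 0.15264981780013392 [ 0.55646456 -0.13287962  0.05166033]
tool x heading 1.4846722609949181
4 [-0.    0.06]
8 [-0.01  0.11]
12 [-0.02  0.17]
16 [-0.03  0.22]
```

Emit:
{"api": "carry_out", "payload": {
  "rows": [
    [[0, 0.05, 0], [0, 0, 3], 1],
    [[0, 0.1, 0], [0, 0, 6], 1],
    [[0, 0.1, 0], [0, 0, 9], 1],
    [[0, 0.15, 0], [0, 0, 12], 1],
    [[0, 0.2, 0], [0, 0, 14], 1],
    [[0, 0.2, 0], [0, 0, 16], 1],
    [[0, 0.2, 0], [0, 0, 16], 1],
    [[0, 0.2, 0], [0, 0, 16], 1]
  ]
}}

```text
clock: 12.8
tool_pos: [0.5576, -0.1327, 0.0516]
eef_rot: [0.822, 0.569, -0.003, -0.0]
contact_force: [-4.2, -4.5, 4.1]
opening: 0.169
finger_force: 36.2
```

```bash
python3 turn.py
```

```text
[ 0.21  0.9  -0.1   1.85  0.2   0.41 -0.4 ] [-4.2 -4.5  4.1] [-1.    0.95  0.68] 0.1694136828084615 [ 0.55761443 -0.1327187   0.05160366]
tool x heading 1.210699176946611
```

Emit:
{"api": "carry_out", "payload": {
  "rows": [
    [[0, 0, 0], [0, 0, 0], 0],
    [[0, 0, 0], [0, 0, 0], 0],
    [[0, 0, 0], [0, 0, 0], 0],
    [[0, 0, -3], [0, 0, 0], 0],
    [[0, 0, -7.5], [0, 0, 0], 0],
    [[0, 0, -12], [0, 0, 0], 0],
    [[0, 0, -16.5], [0, 0, 0], 0],
    [[0, 0, -21], [0, 0, 0], 0],
    [[0, 0, -25], [0, 0, 0], 0],
    [[0, 0, -25], [0, 0, 0], 0]
  ]
}}

```text
clock: 13.8
tool_pos: [0.5643, -0.1307, 0.3077]
eef_rot: [0.823, 0.568, 0.005, 0.004]
contact_force: [0.2, -0.4, -0.5]
opening: 0.995
finger_force: 0.0
```

```bash
cat > tre.py <<'E'
from plant import r
from h import *
S={n:pickle.load(open(n+"0.pkl","rb")) for n in("side","scene")}
trL=[[.023,.073,.138],[.023,-.073,.138],[.089,.073,.138],[.089,-.073,.138],padpt(.47,.155,-.035),padpt(.47,.155,.035),padpt(.47,.105,-.035),padpt(.47,.105,.035),[-.11,-.08,.012]]
trU=np.array([[207,294],[252,251.5],[177,283],[223,241.5],[233,272.5],[211.5,292],[251.5,286],[231,307.5],[313,318.5]])
L2=[[.089,-.073,.138],[.089,.073,.138],[.023,-.073,.138]];U2=np.array([[346.75,282.75],[417.75,294.5],[352.75,260]])
f=least_squares(lambda p:np.r_[(proj(S["side"],w(p,trL))-trU).ravel(),1.5*(proj(S["scene"],w(p,L2))-U2).ravel()],[.61,.2,.26],loss="soft_l1")
print("tr",f.x.round(4),f.fun.reshape(-1,2).round(1).tolist()); pickle.dump(f.x,open("tr.pkl","wb"))
E
python3 turn.py; python3 tre.py
python3 - <<'E'
from h import *
from plant import r
s=r.snapshot("wrist"); pickle.dump(s,open("w5.pkl","wb"))
hsv=cv2.cvtColor(s["image"],cv2.COLOR_RGB2HSV)
for nm,P in(("L",[.5565,-.1385,.074]),("R",[.528,-.264,.074])):
    u=proj(s,[P])[0]
    m=((hsv[...,0]<8)|(hsv[...,0]>172))&(hsv[...,1]>140)&(hsv[...,2]>60)
    yy,xx=np.where(m); k=np.hypot(xx-u[0],yy-u[1])<60
    print(nm,u,k.sum())
    if k.sum()<50: continue
    hull=cv2.convexHull(np.c_[xx[k],yy[k]].astype(np.int32)); M=np.zeros(m.shape,np.uint8); cv2.fillConvexPoly(M,hull,1); M=cv2.erode(M,np.ones((5,5)))
    a=(M>0)&(hsv[...,1]<110)&(hsv[...,2]>120); pts=np.argwhere(a)[:,::-1].astype(np.float32)
    if len(pts)>8:
        vx,vy,x0,y0=cv2.fitLine(pts,cv2.DIST_L2,0,.01,.01).ravel()
        d=ray(s,(x0+10*vx,y0+10*vy),.074)-ray(s,(x0,y0),.074); print(len(pts),"heading mod pi",np.arctan2(d[1],d[0])%np.pi,"expect",(-.229-1.6)%np.pi)
E
```

```text
[ 0.25  0.54 -0.18  1.63  0.11  0.96 -0.32] [ 0.2 -0.4 -0.5] [-0.01 -0.06  0.04] 0.9953029563310363 [ 0.56426854 -0.13066382  0.30768961]
tool x heading 1.209344742841514
tr [0.6103 0.2069 0.2606] [[-0.1, 0.4], [-0.5, -0.6], [-0.1, 0.2], [0.2, 0.0], [-0.3, -2.2], [-0.1, -1.0], [1.4, 0.3], [1.5, 0.3], [0.7, 0.3], [1.0, 0.1], [-0.9, 0.5], [0.6, 1.3]]
L [308.62371098 213.38093106] 1207
43 heading mod pi 1.3022419698622674 expect 1.312592653589793
R [326.41135183 334.46912671] 1109
55 heading mod pi 1.1875208730866267 expect 1.312592653589793
```

```bash
cat >> h.py <<'E'
def tq(yaw,tilt): # tool y = -treadle y, z = forward-down
    c,s=np.cos(tilt),np.sin(tilt); M=np.array([[c,0,s],[0,-1,0],[s,0,-c]]) # columns x,y,z
    return R.from_euler('z',yaw)*R.from_matrix(M)
def tw(x,z,y=0): return w(pickle.load(open("tr.pkl","rb")),[[x,y,z]])[0]
E
python3 - <<'E'
from h import *
from plant import r
st=r.get_state(); yaw=.2606
for t in(0,25,50): print(t,rel(st,tw(-.10,.26),tq(yaw,np.radians(t))))
E
```

```text
0 (array([ 27.42, -15.62,   4.41]), array([ 0.3, -0.3, 54.4]))
25 (array([ 27.42, -15.62,   4.41]), array([-11.6,  22.8,  53.5]))
50 (array([ 27.42, -15.62,   4.41]), array([-23.4,  45.8,  50.9]))
```

Emit:
{"api": "carry_out", "payload": {
  "rows": [
    [[4, -2.3, 0], [0, 0, 7], 1],
    [[8, -4.6, 0], [0, 0, 15], 1],
    [[12, -7, 0], [0, 0, 23], 1],
    [[16, -9.2, 1], [0, 0, 31], 1],
    [[20, -11.4, 2], [0, 0, 39], 1],
    [[24, -13.7, 3], [0, 0, 47], 1],
    [[27.4, -15.6, 4.4], [0, 0, 54], 1],
    [[27.4, -15.6, 4.4], [0, 0, 54], 1],
    [[27.4, -15.6, 4.4], [0, 0, 54], 1]
  ]
}}

```text
clock: 14.75
tool_pos: [0.5102, 0.1815, 0.256]
eef_rot: [0.991, 0.135, -0.002, 0.001]
contact_force: [0.1, -0.6, 0.2]
opening: 0.205
finger_force: 0.0
```

```bash
python3 turn.py
python3 - <<'E'
from h import *
from plant import r
st=r.get_state(); yaw=.2606
for t in(25,50): print(t,rel(st,tw(-.10,.26),tq(yaw,np.radians(t))))
E
```

```text
[-0.48  0.56  0.09  1.8  -0.07  0.79 -1.66] [ 0.1 -0.6  0.2] [-0.04  0.01  0.04] 0.20480828273582194 [0.51018787 0.18148969 0.25596167]
tool x heading 0.27058651910718395
25 (array([ 0.32,  0.12, -0.4 ]), array([-0.1, 25.2,  0.6]))
50 (array([ 0.32,  0.12, -0.4 ]), array([-0.2, 50.2,  0.6]))
```

Emit:
{"api": "carry_out", "payload": {
  "rows": [
    [[0.3, 0, -0.4], [0, 8, 0.5], 1],
    [[0.3, 0, -0.4], [0, 16, 0.5], 1],
    [[0.3, 0, -0.4], [0, 24, 0.5], 1],
    [[0.3, 0, -0.4], [0, 32, 0.5], 1],
    [[0.3, 0, -0.4], [0, 40, 0.5], 1],
    [[0.3, 0, -0.4], [0, 45, 0.5], 1],
    [[0.3, 0, -0.4], [0, 50, 0.5], 1],
    [[0.3, 0, -0.4], [0, 50, 0.5], 1],
    [[0.3, 0, -0.4], [0, 50, 0.5], 1],
    [[0.3, 0, -0.4], [0, 50, 0.5], 1]
  ]
}}

```text
clock: 15.75
tool_pos: [0.5413, 0.1984, 0.3783]
eef_rot: [0.934, 0.117, 0.336, -0.034]
contact_force: [-0.8, 0.3, 2.0]
opening: 0.004
finger_force: 0.0
```

```bash
python3 turn.py
python3 - <<'E'
from h import *
from plant import r
st=r.get_state(); yaw=.2606
print(rel(st,tw(-.10,.26),tq(yaw,np.radians(50))))
E
```

```text
[-0.91  0.28  0.49  2.19  0.86  0.04 -2.65] [-0.8  0.3  2. ] [-0.1  0.6 -0. ] 0.0043576917302591 [0.54129298 0.19841761 0.37831734]
tool x heading 0.25605529778904257
(array([-9.93,  0.82,  7.17]), array([ 1.4, 10.5, -0.1]))
```

```bash
cat > kin.py <<'E'
from h import *
D=np.array([(.69,1.566,.9025,.624,.238),(.69,1.72,.74,.5927,.205),(.9,1.85,.42,.573,.0516),(.54,1.63,.96,.579,.3077),(.56,1.8,.79,.5415,.256),(.44,1.81,.93,.501,.320),(.28,2.19,.04,.5765,.378)])
def fk(p,q):
    a,h,L1,L2,L3=p; s1,s2,s3=q[0],q[0]+q[1],q[0]+q[1]+q[2]
    return np.array([a+L1*np.sin(s1)+L2*np.sin(s2)+L3*np.sin(s3),h+L1*np.cos(s1)+L2*np.cos(s2)+L3*np.cos(s3)])
def model():
    return least_squares(lambda p:np.concatenate([fk(p,d[:3])-d[3:] for d in D])*1,[0,.34,.4,.4,.25],loss="soft_l1",f_scale=.01)
if __name__=="__main__":
    f=model(); p=f.x; print(p.round(3),f.fun.round(3))
    for x,z in((-.1,.26),(-.1,.2),(-.06,.16),(.013,.097),(.027,.066)):
        P=tw(x,z); rr=np.hypot(P[0],P[1])
        for t in(30,35,40,45,50,55):
            g=least_squares(lambda q:np.r_[fk(p,q)-[rr,z],sum(q)-np.pi+np.radians(t)],[.6,1.8,.1]); print(x,z,t,g.x.round(2),round(g.cost,4))
E
python3 kin.py
```

```text
[-0.006  0.354  0.591  0.336  0.358] [ 0.001  0.001 -0.001 -0.003  0.002  0.001  0.001  0.006  0.001  0.002
 -0.007 -0.     0.002 -0.008]
-0.1 0.26 30 [ 0.45  2.35 -0.18] 0.0
-0.1 0.26 35 [ 0.47  2.44 -0.38] 0.0
-0.1 0.26 40 [ 0.51  2.54 -0.61] 0.0
-0.1 0.26 45 [ 0.58  2.64 -0.87] 0.0
-0.1 0.26 50 [ 0.69  2.75 -1.17] 0.0
-0.1 0.26 55 [ 0.85  2.88 -1.55] 0.0
-0.1 0.2 30 [ 0.59  2.43 -0.4 ] 0.0
-0.1 0.2 35 [ 0.64  2.52 -0.63] 0.0
-0.1 0.2 40 [ 0.7   2.62 -0.88] 0.0
-0.1 0.2 45 [ 0.81  2.73 -1.18] 0.0
-0.1 0.2 50 [ 0.95  2.85 -1.53] 0.0
-0.1 0.2 55 [ 1.55  3.28 -2.65] 0.0
-0.06 0.16 30 [ 0.7   2.35 -0.44] 0.0
-0.06 0.16 35 [ 0.74  2.44 -0.66] 0.0
-0.06 0.16 40 [ 0.8   2.53 -0.89] 0.0
-0.06 0.16 45 [ 0.89  2.62 -1.16] 0.0
-0.06 0.16 50 [ 1.    2.71 -1.44] 0.0
-0.06 0.16 55 [ 1.14  2.8  -1.76] 0.0
0.013 0.097 30 [ 0.86  2.17 -0.41] 0.0
0.013 0.097 35 [ 0.89  2.26 -0.61] 0.0
0.013 0.097 40 [ 0.94  2.33 -0.83] 0.0
0.013 0.097 45 [ 1.    2.41 -1.05] 0.0
0.013 0.097 50 [ 1.07  2.47 -1.27] 0.0
0.013 0.097 55 [ 1.16  2.52 -1.5 ] 0.0
0.027 0.066 30 [ 0.92  2.14 -0.44] 0.0
0.027 0.066 35 [ 0.96  2.22 -0.64] 0.0
0.027 0.066 40 [ 1.    2.29 -0.85] 0.0
0.027 0.066 45 [ 1.06  2.36 -1.06] 0.0
0.027 0.066 50 [ 1.13  2.41 -1.28] 0.0
0.027 0.066 55 [ 1.21  2.46 -1.49] 0.0
```

Emit:
{"api": "carry_out", "payload": {
  "rows": [
    [[0, 0, 0], [0, 0, -8], 1],
    [[0, 0, 0], [0, 0, -16], 1],
    [[0, 0, 0], [0, 0, -24], 1],
    [[0, 0, 0], [0, 0, -32], 1],
    [[0, 0, 0], [0, 0, -40], 1],
    [[0, 0, 0], [0, 0, -48], 1],
    [[0, 0, 0], [0, 0, -56], 1],
    [[0, 0, 0], [0, 0, -64], 1]
  ]
}}

```text
clock: 16.55
tool_pos: [0.5412, 0.1982, 0.3774]
eef_rot: [0.729, 0.596, 0.302, 0.151]
contact_force: [0.7, -0.2, 0.1]
opening: 0.003
finger_force: 0.0
```

```bash
cat >> h.py <<'E'
def tqB(yaw,tilt): return tq(yaw,tilt)*R.from_euler('z',np.pi)
E
cat > ts.py <<'E'
from plant import r
from h import *
st=r.get_state(); Q=R.from_quat(st["eef_rot"]).as_matrix(); z=Q[:,2]
p=pickle.load(open("tr.pkl","rb")); c,s=np.cos(p[2]),np.sin(p[2]); d=st["tool_pos"][:2]-p[:2]
print("clock",st["clock"],"q",st["q"].round(2),"F",st["contact_force"].round(1),"open",round(st["opening"],2))
print("treadle frame tcp mm",(1000*np.array([c*d[0]+s*d[1],-s*d[0]+c*d[1],st["tool_pos"][2]])).round(1),"tilt",np.degrees(np.arccos(-z[2])).round(1),"az",np.degrees(np.arctan2(z[1],z[0])-p[2]).round(1))
def show(x,zz,t,az=0,y=0): print((x,zz,t,az,y),*rel(st,tw(x,zz,y),tqB(p[2]+np.radians(az),np.radians(t))))
E
python3 - <<'E'
from ts import *
show(-.1,.36,38)
E
```

```text
clock 16.55 q [-0.74  0.27  0.26  2.18  1.27  0.12 -1.95] F [ 0.7 -0.2  0.1] open 0.0
treadle frame tcp mm [-69.    9.3 377.4] tilt 39.4 az -2.2
(-0.1, 0.36, 38, 0, 0) [-2.38 -2.74 -0.6 ] [   0.6    2.3 -115.9]
```

Emit:
{"api": "carry_out", "payload": {
  "rows": [
    [[0, 0, 0], [0, 0, -8], 1],
    [[0, 0, 0], [0, 0, -16], 1],
    [[0, 0, 0], [0, 0, -24], 1],
    [[0, 0, 0], [0, 0, -32], 1],
    [[-0.5, -0.5, 0], [0, 0, -40], 1],
    [[-1, -1, 0], [0, 0, -48], 1],
    [[-1.5, -1.5, 0], [0, 0, -56], 1],
    [[-2, -2, -0.3], [0, 0, -64], 1],
    [[-2.4, -2.7, -0.6], [0, 1, -72], 1],
    [[-2.4, -2.7, -0.6], [0, 1, -80], 1],
    [[-2.4, -2.7, -0.6], [0, 1, -88], 1],
    [[-2.4, -2.7, -0.6], [0, 1, -96], 1]
  ]
}}

```text
clock: 17.75
tool_pos: [0.5137, 0.1809, 0.3601]
eef_rot: [0.042, 0.942, 0.096, 0.32]
contact_force: [-0.7, 0.0, 0.0]
opening: 0.006
finger_force: 0.0
```

Run:
```python
from ts import *
show(-.1,.36,38); show(-.1,.30,38); show(-.1,.26,38)
```

```text
clock 17.75 q [-0.71  0.25  0.23  2.28  2.    0.12 -0.99] F [-0.7  0.   0. ] open 0.01
treadle frame tcp mm [-1.000e+02 -2.000e-01  3.601e+02] tilt 39.1 az -0.9
(-0.1, 0.36, 38, 0, 0) [0.02 0.02 0.01] [ -0.4   1.1 -19.9]
(-0.1, 0.3, 38, 0, 0) [ 3.59 -1.23  4.66] [ -0.4   1.1 -19.9]
(-0.1, 0.26, 38, 0, 0) [ 5.97 -2.06  7.77] [ -0.4   1.1 -19.9]
```

Emit:
{"api": "carry_out", "payload": {
  "rows": [
    [[0, 0, 0], [0, 0, -7], 1],
    [[0, 0, 0], [0, 0, -14], 1],
    [[0, 0, 0], [0, 1, -20], 1],
    [[1.2, -0.4, 1.6], [0, 1, -20], 1],
    [[2.4, -0.8, 3.1], [0, 1, -20], 1],
    [[3.6, -1.2, 4.7], [0, 1, -20], 1],
    [[4.8, -1.65, 6.2], [0, 1, -20], 1],
    [[6, -2.05, 7.8], [0, 1, -20], 1],
    [[6, -2.05, 7.8], [0, 1, -20], 1]
  ]
}}

```text
clock: 18.65
tool_pos: [0.5125, 0.1816, 0.257]
eef_rot: [-0.12, 0.938, 0.04, 0.321]
contact_force: [-0.2, -0.2, 0.3]
opening: 0.007
finger_force: 0.0
```

Run:
```python
from ts import *
show(-.05,.18,38);show(-.04,.16,42);show(.0,.11,45)
```

```text
clock 18.65 q [-0.31  0.48 -0.32  2.41  2.41  0.49 -1.08] F [-0.2 -0.2  0.3] open 0.01
treadle frame tcp mm [-100.9    0.7  257. ] tilt 37.8 az -0.6
(-0.05, 0.18, 38, 0, 0) [ 0.69 -0.01  9.21] [-0.4 -0.2 -0.2]
(-0.04, 0.16, 42, 0, 0) [ 1.13 -0.   11.4 ] [-0.4 -4.2 -0.2]
(0.0, 0.11, 45, 0, 0) [ 1.03  0.04 17.8 ] [-0.4 -7.2 -0.2]
```

Emit:
{"api": "carry_out", "payload": {
  "rows": [
    [[0.2, 0, 3], [0, -1, 0], 1],
    [[0.5, 0, 6], [0, -2, 0], 1],
    [[0.8, 0, 8.5], [-0.4, -3, 0], 1],
    [[1.1, 0, 10.5], [-0.4, -4, 0], 1],
    [[1.1, 0, 11.4], [-0.4, -4.2, 0], 1],
    [[1.1, 0, 11.4], [-0.4, -4.2, 0], 1]
  ]
}}

```text
clock: 19.25
tool_pos: [0.5738, 0.199, 0.1631]
eef_rot: [-0.12, 0.925, 0.048, 0.358]
contact_force: [-0.5, -0.5, -0.2]
opening: 0.002
finger_force: 0.0
```

Run:
```python
from ts import *
show(.002,.108,45)
s=r.snapshot("wrist"); pickle.dump(s,open("w6.pkl","wb"))
hsv=cv2.cvtColor(s["image"],cv2.COLOR_RGB2HSV)
m=(hsv[...,0]>20)&(hsv[...,0]<32)&(hsv[...,1]>130)&(hsv[...,2]>90)
n,l,stt,c=cv2.connectedComponentsWithStats(cv2.morphologyEx(m.astype(np.uint8),cv2.MORPH_CLOSE,np.ones((9,9))))
for i in range(1,n):
    if stt[i,4]>200: print("yellow",stt[i],c[i])
cn=[padpt(.47,.155,-.035),padpt(.47,.155,.035),padpt(.47,.105,-.035),padpt(.47,.105,.035)]
print("pad corners",proj(s,w(p,cn)).round(0).tolist()); print("rods front",proj(s,w(p,[[.023,-.073,.138],[.023,.073,.138]])).round(0).tolist())
m=(hsv[...,0]>5)&(hsv[...,0]<18)&(hsv[...,1]>190)&(hsv[...,2]>110); yy,xx=np.where(m); print("orange",len(xx), xx.min() if len(xx) else 0,xx.max() if len(xx) else 0)
```

```text
clock 19.25 q [-0.25  0.79 -0.4   2.38  2.61  0.84 -1.2 ] F [-0.5 -0.5 -0.2] open 0.0
treadle frame tcp mm [-37.3   1.8 163.1] tilt 42.3 az 0.1
(0.002, 0.108, 45, 0, 0) [ 0.8  -0.19  6.72] [ 0.1 -2.7 -0.1]
yellow [ 251  203  122   74 8522] [311.77657827 238.75334429]
pad corners [[257.0, 276.0], [369.0, 276.0], [251.0, 204.0], [375.0, 204.0]]
rods front [[179.0, 307.0], [447.0, 306.0]]
orange 2757 0 448
```

Emit:
{"api": "carry_out", "payload": {
  "rows": [
    [[0.4, -0.1, 3], [0, -1.4, 0], 1],
    [[0.8, -0.2, 6], [0, -2.7, 0], 1],
    [[0.8, -0.2, 6.7], [0, -2.7, 0], 1],
    [[0.8, -0.2, 6.7], [0, -2.7, 0], 1]
  ]
}}

```text
clock: 19.7
tool_pos: [0.6116, 0.2083, 0.1091]
eef_rot: [-0.12, 0.916, 0.051, 0.379]
contact_force: [0.1, -0.3, 0.4]
opening: 0.005
finger_force: 0.0
```

Run:
```python
from ts import *
u=.118
for a,h in((.47,.006),(.42,.003),(.37,.0035),(.32,.004),(.27,.0045),(.22,.005),(.17,.005),(.12,.005),(.08,.005)):
    b=np.array(padpt(a,u,0)); n=np.array([-np.sin(a),0,np.cos(a)]); P=b+h*n; print(a,end=" "); show(P[0].round(4),P[2].round(4),45)
```

```text
clock 19.7 q [-0.23  0.95 -0.4   2.31  2.69  0.97 -1.21] F [ 0.1 -0.3  0.4] open 0.0
treadle frame tcp mm [  1.6   0.9 109.1] tilt 45.0 az 0.2
0.47 (np.float64(0.008), np.float64(0.0977), 45, 0, 0) [ 0.35 -0.1   1.25] [ 0.2  0.  -0.1]
0.42 (np.float64(0.0124), np.float64(0.09), 45, 0, 0) [ 0.59 -0.1   2.11] [ 0.2  0.  -0.1]
0.37 (np.float64(0.0151), np.float64(0.0853), 45, 0, 0) [ 0.73 -0.1   2.63] [ 0.2  0.  -0.1]
0.32 (np.float64(0.0176), np.float64(0.0804), 45, 0, 0) [ 0.9  -0.11  3.16] [ 0.2  0.  -0.1]
0.27 (np.float64(0.0199), np.float64(0.0754), 45, 0, 0) [ 1.09 -0.11  3.67] [ 0.2  0.  -0.1]
0.22 (np.float64(0.0219), np.float64(0.0704), 45, 0, 0) [ 1.3  -0.11  4.17] [ 0.2  0.  -0.1]
0.17 (np.float64(0.0238), np.float64(0.0647), 45, 0, 0) [ 1.57 -0.11  4.7 ] [ 0.2  0.  -0.1]
0.12 (np.float64(0.0254), np.float64(0.059), 45, 0, 0) [ 1.86 -0.11  5.22] [ 0.2  0.  -0.1]
0.08 (np.float64(0.0264), np.float64(0.0544), 45, 0, 0) [ 2.12 -0.11  5.62] [ 0.2  0.  -0.1]
```

Emit:
{"api": "carry_out", "payload": {
  "rows": [
    [[0.35, -0.1, 1.25], [0, 0, 0], 1],
    [[0.6, -0.1, 2.1], [0, 0, 0], 1],
    [[0.75, -0.1, 2.65], [0, 0, 0], 1],
    [[0.9, -0.1, 3.15], [0, 0, 0], 1],
    [[1.1, -0.1, 3.65], [0, 0, 0], 1],
    [[1.3, -0.1, 4.15], [0, 0, 0], 1],
    [[1.55, -0.1, 4.7], [0, 0, 0], 1],
    [[1.55, -0.1, 4.7], [0, 0, 0], 1],
    [[1.55, -0.1, 4.7], [0, 0, 0], 1]
  ]
}}

```text
clock: 20.6
tool_pos: [0.6329, 0.2132, 0.0649]
eef_rot: [-0.12, 0.916, 0.052, 0.38]
contact_force: [-3.3, -1.8, 8.4]
opening: 0.007
finger_force: 4.4
```

```bash
python3 ts.py
```

```text
clock 20.6 q [-0.22  1.05 -0.39  2.24  2.73  0.99 -1.2 ] F [-3.3 -1.8  8.4] open 0.01
treadle frame tcp mm [23.5  0.2 64.9] tilt 45.1 az 0.2
```

Emit:
{"api": "carry_out", "payload": {
  "rows": [
    [[0.1, 0, 0.2], [0, 0, 0], 1],
    [[0.2, 0, 0.35], [0, 0, 0], 1],
    [[0.2, 0, 0.35], [0, 0, 0], 1],
    [[0.2, 0, 0.35], [0, 0, 0], 1]
  ]
}}

```text
clock: 21.0
tool_pos: [0.6332, 0.2133, 0.0641]
eef_rot: [-0.12, 0.915, 0.052, 0.381]
contact_force: [-17.7, -8.5, 32.3]
opening: 0.006
finger_force: 17.3
```

```bash
python3 ts.py
```

```text
clock 21.0 q [-0.22  1.05 -0.39  2.24  2.73  1.   -1.2 ] F [-17.7  -8.5  32.3] open 0.01
treadle frame tcp mm [23.8  0.3 64.1] tilt 45.3 az 0.3
```

Emit:
{"api": "carry_out", "payload": {
  "rows": [
    [[0, 0, -0.1], [0, 0, 0], 1],
    [[0, 0, -0.1], [0, 0, 0], 1],
    [[0, 0, -0.1], [0, 0, 0], 1],
    [[0, 0, -0.1], [0, 0, 0], 1],
    [[0, 0, -0.1], [0, 0, 0], 1],
    [[0, 0, -0.1], [0, 0, 0], 1],
    [[0, 0, -0.1], [0, 0, 0], 1],
    [[0, 0, -0.1], [0, 0, 0], 1],
    [[0, 0, -0.1], [0, 0, 0], 1],
    [[0, 0, -0.1], [0, 0, 0], 1],
    [[0, 0, -0.1], [0, 0, 0], 1],
    [[0, 0, -0.1], [0, 0, 0], 1]
  ]
}}

```text
clock: 22.2
tool_pos: [0.6331, 0.2132, 0.0642]
eef_rot: [-0.12, 0.915, 0.052, 0.381]
contact_force: [-14.0, -5.3, 27.2]
opening: 0.002
finger_force: 13.9
```

Emit:
{"api": "carry_out", "payload": {
  "rows": [
    [[0, 0, 0], [0, 0, 0], 1],
    [[0, 0, 0], [0, 0, 0], 1]
  ]
}}

```text
clock: 22.4
tool_pos: [0.6331, 0.2133, 0.0643]
eef_rot: [-0.12, 0.915, 0.052, 0.381]
contact_force: [-13.5, -5.7, 24.5]
opening: 0.007
finger_force: 13.9
```

Run:
```python
from ts import *
show(.008,.0977,45);show(0,.109,45);show(-.04,.16,42)
```

```text
clock 22.4 q [-0.22  1.05 -0.39  2.24  2.73  1.   -1.21] F [-13.5  -5.7  24.5] open 0.01
treadle frame tcp mm [23.7  0.2 64.3] tilt 45.3 az 0.3
(0.008, 0.0977, 45, 0, 0) [-1.27 -0.01 -3.47] [ 0.2  0.3 -0.1]
(0, 0.109, 45, 0, 0) [-1.51 -0.01 -4.83] [ 0.2  0.3 -0.1]
(-0.04, 0.16, 42, 0, 0) [ -2.32   0.02 -11.26] [ 0.2  3.3 -0. ]
```

Emit:
{"api": "carry_out", "payload": {
  "rows": [
    [[-0.4, 0, -1], [0, 0, 0], 1],
    [[-0.8, 0, -2], [0, 0, 0], 1],
    [[-1.1, 0, -2.9], [0, 0, 0], 1],
    [[-1.4, 0, -3.8], [0, 0, 0], 1],
    [[-1.6, 0, -5], [0, 0, 0], 1],
    [[-1.6, 0, -8], [0, 0, 0], 1],
    [[-1.8, 0, -11.5], [0, 2, 0], 1],
    [[-2, 0, -15], [0, 4, 0], 1],
    [[-2, 0, -19], [0, 5, 0], 1],
    [[-2, 0, -22], [0, 6, 0], 1],
    [[-2, 0, -22], [0, 6, 0], 1],
    [[-2, 0, -22], [0, 6, 0], 1]
  ]
}}

```text
clock: 23.6
tool_pos: [0.4971, 0.1763, 0.231]
eef_rot: [-0.122, 0.934, 0.045, 0.331]
contact_force: [-0.1, -0.4, -0.5]
opening: 0.003
finger_force: 0.0
```

Run:
```python
from ts import *
for n in("side","scene"):
    s=r.snapshot(n); s0=pickle.load(open(n+"0.pkl","rb")); cv2.imwrite(f"pics/{n}9.png",s["image"][:,:,::-1])
    a,b=s0["image"].astype(int),s["image"].astype(int)
    D=(abs(a-b).sum(2)>60).astype(np.uint8); D=cv2.morphologyEx(D,cv2.MORPH_OPEN,np.ones((3,3)))
    k,l,t,c=cv2.connectedComponentsWithStats(D)
    print(n,[t[i].tolist() for i in range(1,k) if t[i,4]>15])
    hs=[cv2.inRange(cv2.cvtColor(i["image"],cv2.COLOR_RGB2HSV),(20,110,80),(33,255,255)) for i in(s0,s)]
    if n=="side": print("pad yellow", [np.argwhere(h[265:315,205:258]).mean(0).round(1).tolist()+[int((h[265:315,205:258]>0).sum())] for h in hs])
```

```text
clock 23.6 q [-0.27  0.56 -0.41  2.5   2.5   0.68 -1.19] F [-0.1 -0.4 -0.5] open 0.0
treadle frame tcp mm [-117.3   -0.4  231. ] tilt 39.1 az 0.3
side [[382, 0, 194, 273, 19609], [522, 0, 118, 197, 11998], [622, 71, 11, 5, 39], [280, 155, 108, 124, 4457], [627, 165, 5, 8, 29], [372, 199, 5, 7, 30], [594, 198, 46, 104, 1367], [578, 200, 14, 33, 227], [378, 215, 40, 32, 845], [343, 228, 35, 50, 859], [637, 257, 3, 8, 21], [625, 258, 10, 12, 88], [596, 277, 24, 61, 476], [630, 279, 10, 19, 139], [622, 288, 6, 7, 29], [634, 322, 5, 4, 17], [600, 343, 7, 4, 23]]
pad yellow [[26.8, 27.3, 385], [26.6, 27.1, 400]]
scene [[163, 0, 67, 85, 2545], [352, 0, 38, 50, 982], [394, 0, 45, 40, 797], [382, 3, 7, 8, 43], [436, 28, 9, 10, 69], [434, 40, 11, 19, 174], [414, 58, 16, 6, 64], [412, 64, 18, 31, 389], [397, 91, 34, 32, 362], [11, 106, 71, 84, 2518], [417, 120, 9, 8, 54], [149, 134, 102, 35, 1784], [362, 140, 8, 5, 37], [417, 147, 32, 25, 420], [390, 149, 6, 3, 18], [397, 150, 9, 3, 27], [85, 156, 92, 53, 2349], [405, 156, 12, 16, 135], [389, 160, 11, 9, 77], [392, 171, 17, 24, 318], [234, 195, 6, 7, 32], [242, 196, 6, 6, 27], [187, 198, 6, 7, 30], [216, 207, 5, 7, 26], [0, 209, 25, 37, 522], [235, 208, 60, 51, 1039], [265, 215, 7, 8, 44], [192, 216, 6, 7, 33], [243, 235, 8, 7, 41]]
```

Run:
```python
import cv2,pickle,numpy as np
B={"side":{"vial":(336,207,14,26),"cyl":(425,140,27,72),"dish":(378,298,45,34),"reag":(277,220,30,58),"flask":(172,250,20,40),"wash":(120,318,42,80),"beak":(247,213,30,25)},
"scene":{"vial":(235,236,14,24),"cyl":(166,152,28,68),"dish":(319,206,33,22),"reag":(284,246,28,50),"flask":(346,310,34,50),"wash":(458,290,36,58),"beak":(252,284,33,40)}}
for n in B:
    a=pickle.load(open(n+"0.pkl","rb"))["image"][:,:,::-1]; b=cv2.imread(f"pics/{n}9.png")
    for k,(x,y,w,h) in B[n].items():
        m=cv2.matchTemplate(b[y-10:y+h+10,x-10:x+w+10],np.ascontiguousarray(a[y:y+h,x:x+w]),cv2.TM_CCOEFF_NORMED); _,v,_,l=cv2.minMaxLoc(m); print(n,k,round(v,3),(l[0]-10,l[1]-10))
from plant import r
s=r.get_state(); print(s["clock"],s["qd"].round(3))
```

```text
side vial 0.436 (-4, 10)
side cyl 0.42 (0, 0)
side dish 0.997 (0, 0)
side reag 0.307 (0, 0)
side flask 0.997 (0, 0)
side wash 0.999 (0, 0)
side beak 0.998 (0, 0)
scene vial 0.948 (0, 0)
scene cyl 0.906 (0, 0)
scene dish 0.999 (0, 0)
scene reag 0.984 (0, 0)
scene flask 0.999 (0, 0)
scene wash 0.999 (0, 0)
scene beak 0.999 (0, 0)
23.7 [ 0.002  0.013  0.001 -0.005 -0.002 -0.003 -0.   ]
```

```bash
python3 -c "
from plant import r
print(r.finish_job())"
```

```text
the job is handed in; nothing more can be done
None
```

The job is handed in at about 24 s: both knobs were turned clockwise to their end stops, and the pad was pressed to its stop, held for over a second and sprang back up. I saw no sign of contact with the guard, and none of the other labware had shifted in the final scene-camera check.

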